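# Open the bar-grip bead box and lay its sliding lid on the pad

### The arm

A 7-joint arm with a two-finger parallel gripper is mounted at the origin on the work surface. World frame = base frame: x ahead of the robot, y to its left, z up, the work surface at z = 0. Lengths are in m, angles in rad, forces in N, time in s.
With the tool pointing down it reaches from about 0.425 to 0.875 m from the base axis. Payload 9.9 kg.
Tool frame: the origin (TCP) lies at the very end of the fingers, on their centre line; the grasp point (between the pads) lies 19 mm behind it; z points along the fingers, y is the direction in which the jaws open and shut (so a half turn about z gives the same grasp; the last joint's range is limited). The gripper opens to 85 mm and grips with 20 to 120 N. Pads are 22 mm wide; open, the fingers measure 114 mm over their backs; the gripper's body (76 mm by 85 mm) begins 54 mm behind the grasp point. The pads swing forward as they close: fully open they stand 13 mm farther back than shut.
Start: joints at [-1.402, 0.576, 0.025, 1.437, -0.015, 1.129, -0.057], TCP at [0.169, 0.654, 0.231] pointing down, gripper open.
Joint ranges: [-2.76, 2.76], [-0.34, 2.15], [-1.52, 1.57], [0.19, 2.46], [-1.09, 4.23], [0.17, 1.99], [-2.82, 2.82]. Speed limits (rad/s): [2.22, 2.22, 3.01, 3.01, 3.14, 3.14, 3.14].

### API

Orientations are given as [roll, pitch, yaw] about the fixed x, y, z axes, in that order (R = Rz(yaw) Ry(pitch) Rx(roll)).
In Python, from rig import bot, get_image, ticket, trace, tip_of gives the robot as it stands.
- The arm moves only by the shell command python3 -m creep 'ROWS' [FORCE]. ROWS is JSON, a list of rows, each a list of 3 entries, a list of its own where there are three numbers: the turn, a rotation vector about the tool's x, y, z in rad, then the shift along the tool's x, y, z in mm, then the opening, from -1 (shut) to 1 (fully open), so that 0 is half open. In form: [[[wx, wy, wz], [x, y, z], fingers], ...]. A call has exactly 5 rows; each row shifts and turns the pose as measured when the row begins, along the tool's axes as they then stand; what a row does not reach is not made up. A row lasts 1/12 s, in which the tool goes at most 41.7 mm and 7.16 degrees, less where a joint would pass 70% of its speed; a pose out of reach is approached as far as the arm can. A call is refused whole if a number of a shift passes 41.7 or a number of a turn 0.125, either way. A call with a gripper value outside its range is refused whole. The fingers move at their own pace and stop on an object; FORCE is the grip in N (left out, the last holds). Time passes only in rows, so rows that do not move let the fingers close, or fill a call up. It gives the time, the measured TCP pose, the force and the opening at its end, in the units of the state.
- bot.sense(): the state, without advancing time (a new reading comes with each control period).
- get_image(name): name is "side" or "top"; returns a dict with "color" (400x640x3 uint8, blue, green, red), "fovy" (degrees; the focal length in pixels is half the picture's height over the tangent of half this angle, whatever the lens; pixels are square), "cx", "cy" (the principal point, pixels), "k1" (the pictures are not rectified: a ray, as slopes to the right and down, at radius r is drawn at 1 + k1 r^2 times it, then the intrinsics apply), "eye" and "rotation" of the camera in the world. Camera axes: x right, y down, z forward; pixel columns grow to the right and rows downward; lengths in m; the calibration is good to about 2 mm. A picture is of the moment at which its call begins. There is no depth.
- ticket.hand_in(): hands the job in, once; it reports no verdict.
Trained networks look in the newest picture that a camera, given by its name, has taken for a name from the list of things; names that differ only in an ending like _2 or _b are one class to them, and where a whole thing is asked for, a point or a joint stands for the part that bears it (a point fixed in the world has none). Each returns a list of dicts, best first, with "p" (0 to 1); they miss things now and then, are a little off and sometimes report something else, mostly with a low value. They report only what shows in the picture. A call takes as long as a camera call. They do not tell look-alikes from the thing itself.
- trace(camera, thing): "region" (400x640 bool, what is visible of it) and "xy" ([column, row] in pixels, amid what is visible of it).
- tip_of(camera, thing): "xy" ([column, row] in pixels: a listed point, or the origin of a listed thing).
The state is a dict: "time": time; "joints": joint angles; "qvel": joint speeds; "joint_torque": joint torques, N m; "position": TCP position; "eef_rot": TCP orientation; "ft_force": force on the tool from outside, world axes, zero at the start; "ft_torque": the same for the moment, N m; "grip_width": finger opening in m.
Only numpy, scipy, OpenCV 4.12 (cv2) and the standard library are available. Lean on these libraries where they do the work, as an engineer would, in place of code of your own. Each camera call takes 0.05 s, during which the arm holds its last target.

### The job

Open the wooden bead box whose lid has the straight bar grip: lift the lid a little in its grooves until it clears the raised lip at the open end, slide it right out over that lip, and lay it flat, grip up, in the middle of the grey pad, setting it down and not dropping it. Leave the lid with the round knob shut in its box.

Things in the scene. Friction and masses are not known exactly. Their poses are not given: they have to be found in the camera images.
- box_bar: Fixed light-wood box, 136 (x) by 124 (y) by 59 mm high, left or right of the pad; origin: centre of underside. Closed at -x; at the open +x end a lip rises to z=41. Side grooves (|y| 46 to 56) run along x: ledge z=34 (the lid rests there), roof z=54. So the lid has 15 mm of upward play, needs 7 to clear the lip (11 is best), leaves towards +x and is free after 128 mm. Gap between the roofs: 92.
- lid_bar: That box's loose lid: brown wooden plate 120 (x) by 106 (y) by 5 mm, 0.1 to 0.16 kg, with a straight metal bar grip on its centre, 14 (x) by 50 (y), from z=5 to z=33, over the centre of mass. Origin: centre of the underside, z up; axes as the box's while shut. Play in the box: 3 mm sideways, 2 mm endways.
- pad: Flat grey pad fixed to the bench in front of the robot, 180 (x) by 160 (y) by 4 thick; origin at the centre of its underside, so its top is 4 above the origin.
- lid_knob: The lid to leave alone: same size and wood, shut in an identical box, but with a round metal knob 26 in diameter and 28 high at its centre. Origin at the centre of its underside.
There are look-alikes about, which are no part of the job. Leave any green look-alike of the lid_bar alone.

How it is judged:
By the outcome, as a careful person would: the job done as asked, in the order asked, and still so for the second after the job is handed in, with the robot touching nothing.
It also fails if it takes over 42 s, if anything falls off the work surface, if the arm or the gripper's body presses on something with over 40 N, if the wrist force passes 120 N, or if a joint passes its speed limit or range.

## Working session

There is one attempt and no reset: what is moved stays moved. The work goes in short steps, Python scripts to look and compute and a shell command to move; the robot and the scene stay as the last step left them, time stands still between calls to the robot, and variables do not carry over. Pictures are saved under pics/ and viewed, and the job is handed in when it is done.

```bash
ls; mkdir -p pics
cat > h.py <<'E'
import numpy as np, cv2
from rig import bot,get_image,ticket,trace,tip_of
def ray(im,uv):
    f=im["color"].shape[0]/2/np.tan(np.radians(im["fovy"])/2)
    d=np.array([(uv[0]-im["cx"])/f,(uv[1]-im["cy"])/f]); s=d.copy()
    for _ in range(30): s=d/(1+im["k1"]*(s@s))
    R=np.array(im["rotation"]).reshape(3,3)
    return np.array(im["eye"]),R@np.array([s[0],s[1],1.])
def atz(im,uv,z):
    e,r=ray(im,uv); return e+r*(z-e[2])/r[2]
def proj(im,P):
    f=im["color"].shape[0]/2/np.tan(np.radians(im["fovy"])/2)
    R=np.array(im["rotation"]).reshape(3,3)
    c=R.T@(np.array(P)-np.array(im["eye"])); s=c[:2]/c[2]
    s=s*(1+im["k1"]*(s@s)); return np.array([im["cx"],im["cy"]])+f*s
E
python3 - <<'E'
from h import *
np.set_printoptions(precision=4,suppress=True)
for c in("top","side"):
    im=get_image(c); cv2.imwrite(f"pics/{c}0.png",im["color"])
    print(c,im["eye"],im["fovy"],im["k1"])
    for t in("box_bar","lid_bar","pad","lid_knob"):
        for d in tip_of(c,t): print(c,t,"tip",round(d["p"],2),d["xy"],atz(im,d["xy"],0.034 if 'lid' in t else 0))
        for d in trace(c,t): print(c,t,"tr",round(d["p"],2),d["xy"],d["region"].sum())
s=bot.sense();print(s)
E
```

```text
pics
top [ 0.2839 -0.1161  1.1598] 48.27401122704286 -0.04036032828858015
top box_bar tr 0.73 [350.7, 209.3] 823Traceback (most recent call last):
  File "<stdin>", line 7, in <module>
  File "h.py", line 10, in atz
    e,r=ray(im,uv); return e+r*(z-e[2])/r[2]
        ~~~^^^^^^^
  File "h.py", line 7, in ray
    R=np.array(im["rotation"]).reshape(3,3)
ValueError: cannot reshape array of size 3 into shape (3,3)
```

```bash
sed -i 's/R=np.array(im\["rotation"\]).reshape(3,3)/R=Rot.from_euler("xyz",im["rotation"]).as_matrix()/; 1a from scipy.spatial.transform import Rotation as Rot' h.py
python3 - <<'E'
from h import *
np.set_printoptions(precision=4,suppress=True)
for c in("top","side"):
    im=get_image(c); cv2.imwrite(f"pics/{c}0.png",im["color"])
    print(c,im["eye"],im["rotation"],im["fovy"],im["k1"])
    for t in("box_bar","lid_bar","pad","lid_knob"):
        for d in tip_of(c,t): print(c,t,"tip",round(d["p"],2),d["xy"],atz(im,d["xy"],0.034 if 'lid' in t else 0))
        for d in trace(c,t): print(c,t,"tr",round(d["p"],2),d["xy"],d["region"].sum())
s=bot.sense();print(s)
E
```

```text
top [ 0.2839 -0.1161  1.1598] [-3.0022 -0.0207 -1.5858] 48.27401122704286 -0.04036032828858015
top box_bar tr 0.67 [334.8, 187.3] 1136
top lid_bar tip 0.81 [467.2, 241.1] [ 0.3343 -0.4986  0.034 ]
top lid_bar tip 0.7 [355.5, 181.5] [ 0.4912 -0.2174  0.034 ]
top lid_bar tr 0.87 [470.4, 240.7] 1864
top lid_bar tr 0.81 [359.0, 181.5] 1647
top pad tip 0.74 [268.2, 168.4] [0.5354 0.01   0.    ]
top pad tr 0.95 [267.3, 170.4] 4080
top lid_knob tip 0.79 [191.7, 179.5] [0.5013 0.2019 0.034 ]
top lid_knob tr 0.57 [188.1, 178.9] 1568
side [-0.1161 -0.7155  1.0399] [-2.466   0.0175 -0.7864] 49.92630445617747 -0.09719866860278725
side box_bar tip 0.61 [353.5, 214.8] [ 0.4881 -0.2115  0.    ]
side box_bar tr 0.96 [352.4, 219.4] 1140
side lid_bar tip 0.92 [400.1, 316.3] [ 0.3162 -0.5254  0.034 ]
side lid_bar tip 0.84 [356.8, 206.6] [ 0.4977 -0.2143  0.034 ]
side lid_bar tr 0.68 [354.9, 204.2] 904
side lid_bar tr 0.66 [403.8, 313.1] 1680
side pad tr 0.7 [314.0, 170.0] 1983
side lid_knob tip 0.73 [268.5, 139.8] [0.503  0.1974 0.034 ]
side lid_knob tr 0.9 [264.1, 136.7] 548
{'time': 1.1, 'joints': array([-1.4018,  0.5757,  0.0249,  1.4371, -0.015 ,  1.129 , -0.0565]), 'qvel': array([ 0.0007,  0.0009,  0.0012, -0.0004,  0.0007, -0.001 , -0.0005]), 'joint_torque': array([ -0.0006, -76.5511,   2.2481, -28.6301,   0.0151,   0.0028,
        -0.    ]), 'position': array([0.1688, 0.6535, 0.2313]), 'eef_rot': array([-3.1415, -0.    ,  2.8888]), 'ft_force': array([ 0.6953,  0.8804, -0.1198]), 'ft_torque': array([-0.0131,  0.0123, -0.0117]), 'grip_width': 0.08505975013834113}
```

View pics/top0.png

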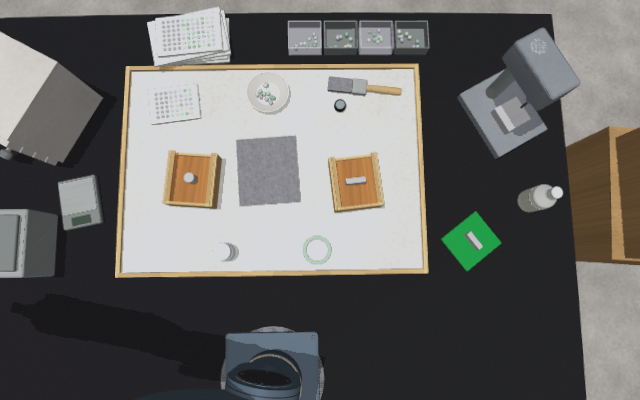

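View pics/side0.png

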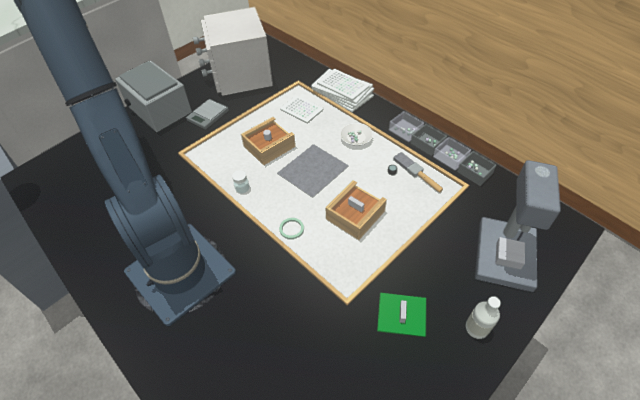

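Run:
```python
from h import *
a=get_image("top")["color"][140:225,315:400]; b=get_image("side")["color"][170:250,315:395]
cv2.imwrite("pics/z1.png",np.hstack([cv2.resize(a,(400,400),interpolation=2),cv2.resize(b,(400,400),interpolation=2)]))
```

```text
(no output)
```

View pics/z1.png

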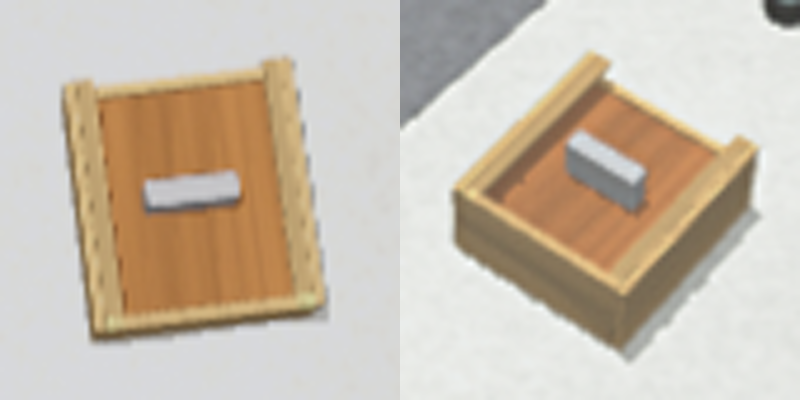

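```bash
cat > fit.py <<'E'
from h import *
from scipy.optimize import least_squares
np.set_printoptions(precision=4,suppress=True)
t=get_image("top"); s=get_image("side")
# order: (+x+y),(+x-y),(-x-y),(-x+y)
loc=np.array([[.068,.062],[.068,-.062],[-.068,-.062],[-.068,.062]])
T=[(64,85),(290,60),(326,298),(95,330)]; S=[(597,50),(757,147),(625,290),(455,190)]
T=[(315+u*85/400,140+v*85/400) for u,v in T]; S=[(315+u/5,170+v/5) for u,v in S]
for im,C in((t,T),(s,S)):
    P=np.array([atz(im,p,.059)[:2] for p in C]); print(P.mean(0)); print(P)
def pts(p,L,z): 
    c,q=np.cos(p[2]),np.sin(p[2]); return [np.array([p[0]+c*a-q*b,p[1]+q*a+c*b,z]) for a,b in L]
def res(p,sel):
    r=[]
    for im,C in sel:
        r+=[proj(im,P)-np.array(c) for P,c in zip(pts(p,loc,.059),C)]
    return np.concatenate(r)
for sel in([(t,T)],[(s,S)],[(t,T),(s,S)]):
    o=least_squares(res,[.49,-.215,.1],args=(sel,)); print(o.x,o.fun)
p=o.x
a=t["color"][140:225,315:400]; b=s["color"][170:250,315:395]
A=cv2.resize(a,(400,400),interpolation=2);B=cv2.resize(b,(400,400),interpolation=2)
for im,I,k,ox,oy in((t,A,400/85,315,140),(s,B,5,315,170)):
    for L,z,col in((loc,.059,(0,0,255)),([(.007,.025),(.007,-.025),(-.007,-.025),(-.007,.025)],.067,(255,0,0))):
        q=[((proj(im,P)-[ox,oy]+.5)*k).astype(int) for P in pts(p,L,z)]
        cv2.polylines(I,[np.array(q)],True,col,1)
cv2.imwrite("pics/ov.png",np.hstack([A,B]))
E
python3 fit.py
```

```text
[ 0.4883 -0.217 ]
[[ 0.5476 -0.1486]
 [ 0.5602 -0.2707]
 [ 0.4305 -0.2859]
 [ 0.4149 -0.1629]]
[ 0.6547 -0.3866]
[[ 0.7244 -0.3277]
 [ 0.7281 -0.4413]
 [ 0.5883 -0.4452]
 [ 0.5778 -0.3325]]
[ 0.4884 -0.217   0.1128] [-0.3376 -0.5341  0.0569 -1.0408  0.198   1.0709  0.0852  0.4468]
[ 0.6545 -0.3863  0.0282] [-2.1111 -0.283   0.72    1.662   1.4606  1.0145 -0.2137 -2.546 ]
[ 0.5584 -0.2945  0.0933] [ 30.0122 -28.0784  29.8124 -27.4359  29.3662 -26.2672  29.8375 -28.0482
 -47.2458   0.9765 -44.3266   1.4374 -43.6378   2.5301 -45.4736   0.4616]
```

View pics/ov.png

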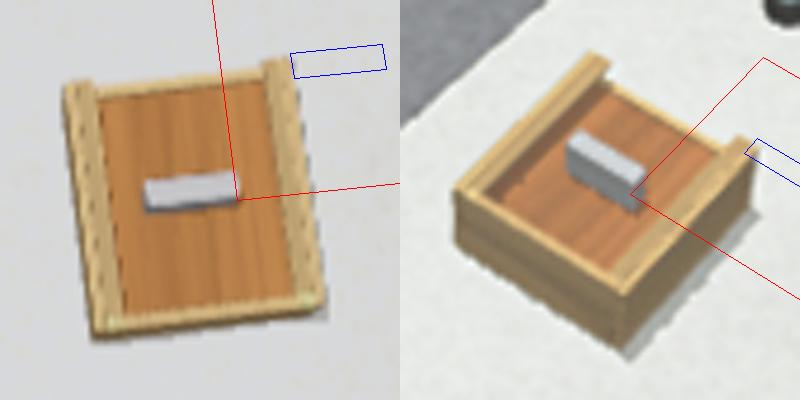

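```bash
sed -i 's#(315+u/5,#(315+(u-400)/5,#' fit.py
python3 fit.py
```

```text
[ 0.4883 -0.217 ]
[[ 0.5476 -0.1486]
 [ 0.5602 -0.2707]
 [ 0.4305 -0.2859]
 [ 0.4149 -0.1629]]
[ 0.4915 -0.2185]
[[ 0.5538 -0.1522]
 [ 0.563  -0.2711]
 [ 0.4325 -0.2843]
 [ 0.4166 -0.1663]]
[ 0.4884 -0.217   0.1128] [-0.3376 -0.5341  0.0569 -1.0408  0.198   1.0709  0.0852  0.4468]
[ 0.4916 -0.2182  0.1013] [-0.7824 -0.2872  1.0579 -0.1357  0.1351  0.9861 -0.4399 -0.7655]
[ 0.4896 -0.2177  0.1086] [ 0.0128 -1.1394  0.4236 -1.4429  0.3442  0.6812  0.2119 -0.1525 -1.5839
 -0.0208  0.4175 -0.0382 -0.2567  1.276  -1.0302 -0.3026]
```

View pics/ov.png

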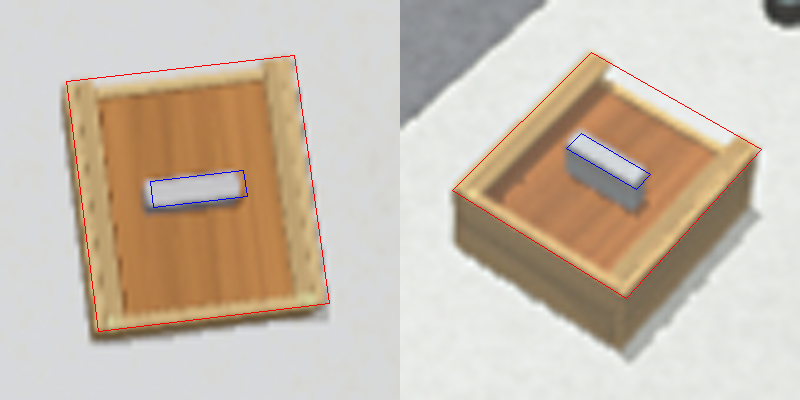

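```bash
cat > pad.py <<'E'
from h import *
from scipy.optimize import least_squares
np.set_printoptions(precision=4,suppress=True)
for c in("top","side"):
    im=get_image(c); r=trace(c,"pad")
    m=r[0]["region"].astype(np.uint8); 
    k,_=cv2.findContours(m,0,1); k=max(k,key=cv2.contourArea)[:,0,:]
    W=np.array([atz(im,p+0.0,.004)[:2] for p in k.astype(float)])
    q=cv2.minAreaRect((W*1000).astype(np.float32)); print(c,r[0]["p"],q)
    M=(m[...,None]*255).repeat(3,2)
    cv2.imwrite(f"pics/pad_{c}.png",np.vstack([im["color"][100:250,150:400],M[100:250,150:400]]))
E
python3 pad.py
```

```text
top 0.9 ((529.5296630859375, 11.023162841796875), (181.35818481445312, 160.07830810546875), 3.741722822189331)
side 0.79 ((529.5723266601562, 10.3929443359375), (185.28260803222656, 166.5474853515625), 3.7104244232177734)
```

```bash
python3 -m creep '[[[0,0,0],[0,0,-20],0.2],[[0,0,0],[0,0,-20],0.2],[[0,0,0],[30,0,0],0.2],[[0,0,0],[40,0,0],0.2],[[0,0,0],[40,0,0],0.2]]' 40; python3 -c "
from rig import bot;print(bot.sense()['joints'])"
```

```text
time: 2.02
position: [0.0736, 0.6795, 0.2729]
eef_rot: [3.141, 0.008, 2.871]
ft_force: [0.6, 1.0, 0.6]
grip_width: 0.0511
[-1.55168372  0.56251486  0.02919594  1.34702912 -0.00862429  1.2336142
 -0.2243994 ]
```

```bash
cat > plan.py <<'E'
import sys
from h import *
# target x y z yaw(rad) step_mm : rows straight there, tool axes, tilt-corrected
x,y,z,yaw=map(float,sys.argv[1:5]); step=float(sys.argv[5]) if len(sys.argv)>5 else 40
s=bot.sense(); p=np.array(s["position"])*1000; R=Rot.from_euler("xyz",s["eef_rot"])
D=np.array([x,y,z])*1000-p; G=Rot.from_euler("xyz",[np.pi,0,yaw])
w=(R.inv()*G).as_rotvec(); n=int(max(np.ceil(np.linalg.norm(D)/step),np.ceil(np.linalg.norm(w)/.12),1))
print("pos",p.round(1),"rot",np.array(s["eef_rot"]).round(4),"D",D.round(1),"w",w.round(3),"rows",n, "F",np.array(s["ft_force"]).round(1),"gw",round(s["grip_width"],4),"t",s["time"])
for i in range(min(n,5)):
    print((w/n).round(3).tolist(),R.inv().apply(D/n).round(1).tolist()); R=R*Rot.from_rotvec(w/n)
E
python3 plan.py .45 .2 .25 1.676
```

```text
pos [ 73.6 679.5 272.9] rot [3.1412 0.0075 2.8705] D [ 376.4 -479.5  -22.9] w [0.005 0.006 1.195] rows 16 F [0.6 1.  0.6] gw 0.0511 t 2.0167
[0.0, 0.0, 0.075] [-30.7, -22.6, 1.7]
[0.0, 0.0, 0.075] [-32.3, -20.2, 1.6]
[0.0, 0.0, 0.075] [-33.7, -17.8, 1.6]
[0.0, 0.0, 0.075] [-34.9, -15.2, 1.6]
[0.0, 0.0, 0.075] [-36.0, -12.5, 1.6]
```

```bash
python3 -m creep '[[[0,0,0.075],[-31,-22.5,1.5],0.2],[[0,0,0.075],[-32.5,-20,1.5],0.2],[[0,0,0.075],[-34,-18,1.5],0.2],[[0,0,0.075],[-35,-15,1.5],0.2],[[0,0,0.075],[-36,-12.5,1.5],0.2]]' ; python3 plan.py .45 .2 .25 1.676
```

```text
time: 2.43
position: [0.1722, 0.5359, 0.262]
eef_rot: [-3.141, -0.006, 2.515]
ft_force: [1.6, 0.5, 0.6]
grip_width: 0.0516
pos [172.2 535.9 262. ] rot [-3.1407 -0.0059  2.5152] D [ 277.8 -335.9  -12. ] w [-0.003 -0.005  0.839] rows 11 F [1.6 0.5 0.6] gw 0.0516 t 2.4333
[-0.0, -0.0, 0.076] [-38.4, -9.9, 0.9]
[-0.0, -0.0, 0.076] [-39.0, -7.0, 0.9]
[-0.0, -0.0, 0.076] [-39.4, -4.0, 0.9]
[-0.0, -0.0, 0.076] [-39.6, -1.0, 0.9]
[-0.0, -0.0, 0.076] [-39.6, 2.0, 0.9]
```

```bash
python3 -m creep '[[[0,0,0.076],[-38.5,-10,1],0.2],[[0,0,0.076],[-39,-7,1],0.2],[[0,0,0.076],[-39.5,-4,1],0.2],[[0,0,0.076],[-39.5,-1,1],0.2],[[0,0,0.076],[-39.5,2,1],0.2]]' ; python3 plan.py .46 .15 .25 1.676
```

```text
time: 2.85
position: [0.3011, 0.3748, 0.2565]
eef_rot: [-3.141, -0.008, 2.118]
ft_force: [-0.1, 1.1, 0.4]
grip_width: 0.0515
pos [301.1 374.8 256.5] rot [-3.1406 -0.0077  2.1181] D [ 158.9 -224.8   -6.5] w [-0.003 -0.007  0.442] rows 7 F [-0.1  1.1  0.4] gw 0.0515 t 2.85
[-0.0, -0.001, 0.063] [-39.2, 2.7, 0.6]
[-0.0, -0.001, 0.063] [-39.0, 5.1, 0.7]
[-0.0, -0.001, 0.063] [-38.6, 7.6, 0.7]
[-0.0, -0.001, 0.063] [-38.0, 10.0, 0.7]
[-0.0, -0.001, 0.063] [-37.3, 12.4, 0.8]
```

```bash
python3 -m creep '[[[0,0,0.063],[-39,3,0.5],0.2],[[0,0,0.063],[-39,5,0.5],0.2],[[0,0,0.063],[-38.5,7.5,0.5],0.2],[[0,0,0.063],[-38,10,0.5],0.2],[[0,0,0.063],[-37.5,12.5,0.5],0.2]]' ; python3 plan.py .49 -.217 .20 1.676
```

```text
time: 3.27
position: [0.4181, 0.2054, 0.2539]
eef_rot: [3.141, -0.01, 1.787]
ft_force: [1.6, 0.6, -0.2]
grip_width: 0.0515
pos [418.1 205.4 253.9] rot [ 3.1412 -0.0104  1.7867] D [  71.9 -422.4  -53.9] w [-0.    -0.01   0.111] rows 11 F [ 1.6  0.6 -0.2] gw 0.0515 t 3.2667
[-0.0, -0.001, 0.01] [-39.0, -1.8, 4.5]
[-0.0, -0.001, 0.01] [-39.0, -1.4, 4.5]
[-0.0, -0.001, 0.01] [-39.0, -1.1, 4.6]
[-0.0, -0.001, 0.01] [-39.0, -0.7, 4.6]
[-0.0, -0.001, 0.01] [-39.0, -0.3, 4.6]
```

```bash
python3 -m creep '[[[0,0,0.01],[-39,-2,4.5],0.2],[[0,0,0.01],[-39,-1.5,4.5],0.2],[[0,0,0.01],[-39,-1,4.5],0.2],[[0,0,0.01],[-39,-0.5,4.5],0.2],[[0,0,0.01],[-39,-0.5,4.5],0.2]]' ; python3 plan.py .49 -.217 .20 1.676
```

```text
time: 3.68
position: [0.4548, 0.0049, 0.2307]
eef_rot: [3.133, -0.011, 1.731]
ft_force: [0.5, 1.0, -0.3]
grip_width: 0.0514
pos [454.8   4.9 230.7] rot [ 3.133  -0.0115  1.7309] D [  35.2 -221.9  -30.7] w [ 0.008 -0.012  0.055] rows 6 F [ 0.5  1.  -0.3] gw 0.0514 t 3.6833
[0.001, -0.002, 0.009] [-37.5, -0.2, 4.7]
[0.001, -0.002, 0.009] [-37.5, 0.2, 4.8]
[0.001, -0.002, 0.009] [-37.5, 0.5, 4.8]
[0.001, -0.002, 0.009] [-37.5, 0.9, 4.9]
[0.001, -0.002, 0.009] [-37.4, 1.2, 5.0]
```

```bash
python3 -m creep '[[[0.001,-0.002,0.01],[-38,0,5],0.2],[[0.001,-0.002,0.01],[-38,0,5],0.2],[[0.001,-0.002,0.01],[-38,0.5,5],0.2],[[0.001,-0.002,0.01],[-38,1,5],0.2],[[0.001,-0.002,0.01],[-38,1,5],0.2]]' ; python3 plan.py .49 -.217 .10 1.676
```

```text
time: 4.1
position: [0.4845, -0.1925, 0.2045]
eef_rot: [3.134, -0.002, 1.68]
ft_force: [1.6, -0.2, -0.1]
grip_width: 0.0513
pos [ 484.5 -192.5  204.5] rot [ 3.1339e+00 -1.9000e-03  1.6799e+00] D [   5.5  -24.5 -104.5] w [ 0.008 -0.002  0.004] rows 3 F [ 1.6 -0.2 -0.1] gw 0.0513 t 4.1
[0.003, -0.001, 0.001] [-8.4, 0.7, 34.8]
[0.003, -0.001, 0.001] [-8.4, 0.8, 34.8]
[0.003, -0.001, 0.001] [-8.3, 0.9, 34.8]
```

```bash
python3 -m creep '[[[0.003,-0.001,0.002],[-8.5,1,30],0.2],[[0.003,-0.001,0.001],[-8.5,1,30],0.2],[[0.003,-0.001,0.001],[-6,1,25],0.2],[[0,0,0],[0,0,10],0.2],[[0,0,0],[0,0,0],0.2]]' ; python3 plan.py .49 -.217 .10 1.676
python3 - <<'E'
from h import *
a=get_image("top"); b=get_image("side")
s=bot.sense();print(proj(a,s["position"]),proj(b,s["position"]))
cv2.imwrite("pics/z2.png",np.hstack([cv2.resize(a["color"][140:225,315:400],(400,400),interpolation=2),cv2.resize(b["color"][170:250,315:395],(400,400),interpolation=2)]))
E
```

```text
time: 4.52
position: [0.4916, -0.2299, 0.1069]
eef_rot: [3.138, 0.009, 1.661]
ft_force: [-0.2, 1.8, 0.2]
grip_width: 0.0515
pos [ 491.6 -229.9  106.9] rot [3.1378 0.0094 1.6615] D [-1.6 12.9 -6.9] w [ 0.004  0.009 -0.014] rows 1 F [-0.2  1.8  0.2] gw 0.0515 t 4.5167
[0.004, 0.009, -0.014] [13.0, -0.4, 6.8]
[363.2739611  175.31248132] [360.67645952 194.25669511]
```

View pics/z2.png

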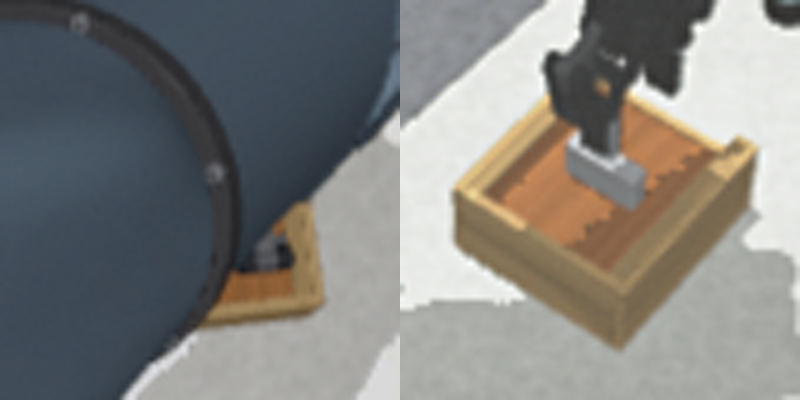

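```bash
python3 -m creep '[[[0.004,0.009,-0.014],[11,-0.5,12],0.2],[[0,0,0],[0,0,8],0.2],[[0,0,0],[0,0,4],0.2],[[0,0,0],[0,0,0],0.2],[[0,0,0],[0,0,0],0.2]]' ; python3 plan.py .4895 -.2165 .046 1.676 6
```

```text
time: 5.03
position: [0.4935, -0.2164, 0.0864]
eef_rot: [3.134, 0.002, 1.681]
ft_force: [-0.2, 0.5, -0.1]
grip_width: 0.0512
pos [ 493.5 -216.4   86.4] rot [3.1340e+00 1.6000e-03 1.6812e+00] D [ -4.   -0.1 -40.4] w [0.008 0.002 0.005] rows 7 F [-0.2  0.5 -0.1] gw 0.0512 t 5.0333
[0.001, 0.0, 0.001] [0.1, -0.6, 5.8]
[0.001, 0.0, 0.001] [0.1, -0.6, 5.8]
[0.001, 0.0, 0.001] [0.1, -0.6, 5.8]
[0.001, 0.0, 0.001] [0.1, -0.6, 5.8]
[0.001, 0.0, 0.001] [0.1, -0.6, 5.8]
```

```bash
python3 -m creep '[[[0.003,0,0.002],[0,-2,14],0.2],[[0.003,0,0.002],[0,-2,12],0.2],[[0.002,0,0.001],[0,0,6],0.2],[[0,0,0],[0,0,2],0.2],[[0,0,0],[0,0,0],0.2]]' ; python3 plan.py .4895 -.2165 .046 1.676 6
python3 - <<'E'
from h import *
b=get_image("side")
s=bot.sense();print(proj(b,s["position"]))
cv2.imwrite("pics/z3.png",cv2.resize(b["color"][150:250,305:405],(600,600),interpolation=2))
E
```

```text
time: 5.45
position: [0.4916, -0.2173, 0.0534]
eef_rot: [3.138, 0.003, 1.677]
ft_force: [0.5, 0.0, 0.0]
grip_width: 0.051
pos [ 491.6 -217.3   53.4] rot [3.138  0.0034 1.6769] D [-2.1  0.8 -7.4] w [0.004 0.003 0.001] rows 2 F [0.5 0.  0. ] gw 0.051 t 5.45
[0.002, 0.002, 0.0] [0.5, -1.0, 3.7]
[0.002, 0.002, 0.0] [0.5, -1.0, 3.7]
[356.46041652 204.17184512]
```

View pics/z3.png

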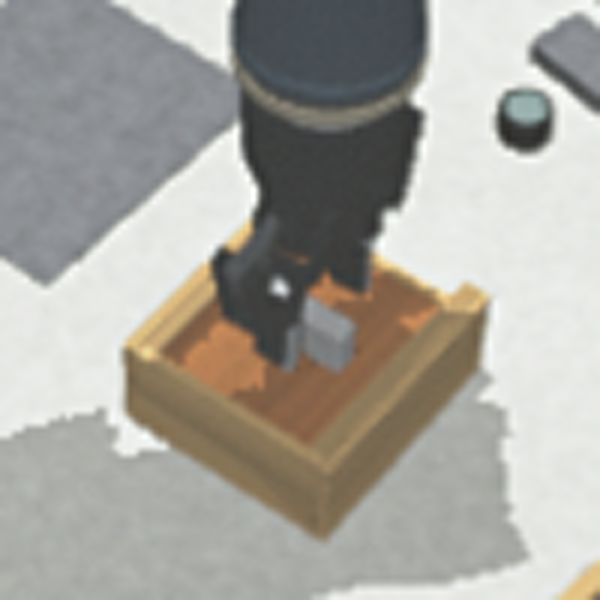

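```bash
python3 -m creep '[[[0.002,0.002,0],[0.5,-1.5,6],0.2],[[0.002,0.001,0],[0,-1,3],0.2],[[0,0,0],[0,0,1],-0.2],[[0,0,0],[0,0,0],-1],[[0,0,0],[0,0,0],-1]]' 50; python3 plan.py .4895 -.2165 .044 1.676 6;  python3 -m creep '[[[0,0,0],[0,0,0],-1],[[0,0,0],[0,0,0],-1],[[0,0,0],[0,0,0],-1],[[0,0,0],[0,0,0],-1],[[0,0,0],[0,0,0],-1]]' 50; python3 plan.py .4895 -.2165 .055 1.676 6
```

```text
time: 5.92
position: [0.49, -0.2175, 0.0442]
eef_rot: [3.14, 0.001, 1.677]
ft_force: [-0.8, -0.4, -0.3]
grip_width: 0.0155
pos [ 490.  -217.5   44.2] rot [3.1398e+00 1.3000e-03 1.6771e+00] D [-0.5  1.  -0.2] w [0.002 0.001 0.001] rows 1 F [-0.8 -0.4 -0.3] gw 0.0155 t 5.9167
[0.002, 0.001, 0.001] [1.1, -0.4, 0.2]
time: 6.33
position: [0.49, -0.2175, 0.0445]
eef_rot: [3.14, 0.001, 1.677]
ft_force: [-0.1, -0.7, -0.6]
grip_width: 0.0129
pos [ 490.  -217.5   44.5] rot [3.1396e+00 1.3000e-03 1.6770e+00] D [-0.5  1.  10.5] w [0.002 0.001 0.001] rows 2 F [-0.1 -0.7 -0.6] gw 0.0129 t 6.3333
[0.001, 0.001, 0.0] [0.5, -0.2, -5.3]
[0.001, 0.001, 0.0] [0.5, -0.2, -5.3]
```

```bash
python3 -m creep '[[[0,0,0],[0,0,-4],-1],[[0,0,0],[0,0,-4],-1],[[0,0,0],[0,0,-2],-1],[[0,0,0],[0,0,-0.5],-1],[[0,0,0],[0,0,0],-1]]'; python3 plan.py .4895 -.2165 .0555 1.676 6
python3 - <<'E'
from h import *
b=get_image("side")
cv2.imwrite("pics/z4.png",cv2.resize(b["color"][150:250,305:405],(600,600),interpolation=2))
E
```

```text
time: 6.75
position: [0.4899, -0.2175, 0.0563]
eef_rot: [3.14, 0.001, 1.677]
ft_force: [0.3, 0.2, -0.3]
grip_width: 0.013
pos [ 489.9 -217.5   56.3] rot [3.1396e+00 1.4000e-03 1.6771e+00] D [-0.4  1.  -0.8] w [0.002 0.001 0.001] rows 1 F [ 0.3  0.2 -0.3] gw 0.013 t 6.75
[0.002, 0.001, 0.001] [1.1, -0.3, 0.8]
```

View pics/z4.png

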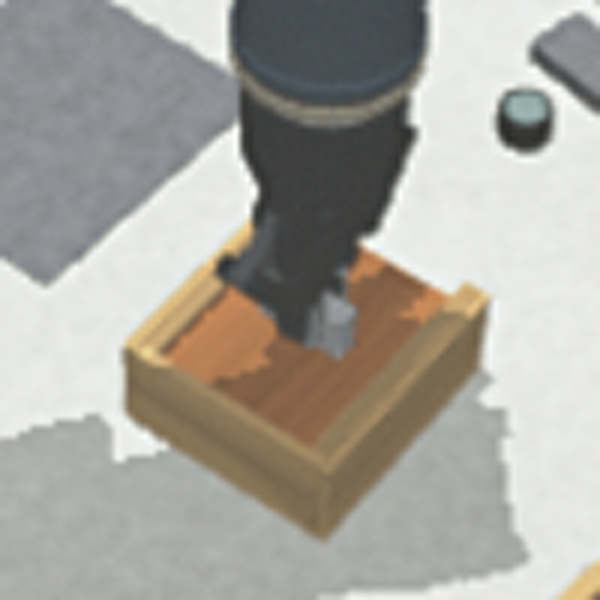

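```bash
python3 -m creep '[[[0.002,0.001,0],[0,5,0.7],-1],[[0,0,0],[0,10,0],-1],[[0,0,0],[0,12,0],-1],[[0,0,0],[0,5,0],-1],[[0,0,0],[0,0,0],-1]]'; python3 plan.py .6292 -.2027 .0555 1.677 10
python3 - <<'E'
from h import *
b=get_image("side")
cv2.imwrite("pics/z5.png",cv2.resize(b["color"][150:250,305:405],(600,600),interpolation=2))
E
```

```text
time: 7.22
position: [0.5252, -0.2135, 0.0552]
eef_rot: [3.142, -0.0, 1.677]
ft_force: [-0.5, -0.4, -1.0]
grip_width: 0.0129
pos [ 525.2 -213.5   55.2] rot [ 3.1415e+00 -1.0000e-04  1.6771e+00] D [104.   10.8   0.3] w [ 0. -0.  0.] rows 11 F [-0.5 -0.4 -1. ] gw 0.0129 t 7.2167
[0.0, -0.0, 0.0] [-0.0, 9.5, -0.0]
[0.0, -0.0, 0.0] [-0.0, 9.5, -0.0]
[0.0, -0.0, 0.0] [-0.0, 9.5, -0.0]
[0.0, -0.0, 0.0] [-0.0, 9.5, -0.0]
[0.0, -0.0, 0.0] [-0.0, 9.5, -0.0]
```

View pics/z5.png

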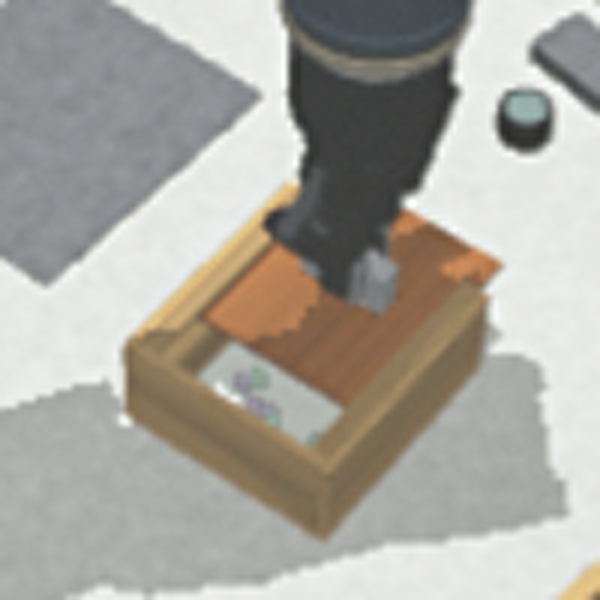

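Sliding out cleanly over the lip, with beads visible behind and no force. Continue.

```bash
python3 -m creep '[[[0,0,0],[0,10,0],-1],[[0,0,0],[0,14,0],-1],[[0,0,0],[0,14,0],-1],[[0,0,0],[0,8,0],-1],[[0,0,0],[0,2,0],-1]]'; python3 plan.py .6342 -.2022 .0555 1.677 10
```

```text
time: 7.68
position: [0.571, -0.2086, 0.0543]
eef_rot: [-3.137, -0.001, 1.675]
ft_force: [-0.8, 0.5, -1.0]
grip_width: 0.0133
pos [ 571.  -208.6   54.3] rot [-3.1374e+00 -1.2000e-03  1.6751e+00] D [63.2  6.4  1.2] w [-0.004 -0.001 -0.002] rows 7 F [-0.8  0.5 -1. ] gw 0.0133 t 7.6833
[-0.001, -0.0, -0.0] [-0.0, 9.1, -0.2]
[-0.001, -0.0, -0.0] [-0.0, 9.1, -0.2]
[-0.001, -0.0, -0.0] [-0.0, 9.1, -0.2]
[-0.001, -0.0, -0.0] [-0.0, 9.1, -0.2]
[-0.001, -0.0, -0.0] [-0.0, 9.1, -0.2]
```

```bash
python3 -m creep '[[[-0.003,0,-0.002],[0,10,-1],-1],[[-0.001,0,0],[0,14,-0.3],-1],[[0,0,0],[0,16,-0.3],-1],[[0,0,0],[0,16,0],-1],[[0,0,0],[0,8,0],-1]]'; python3 plan.py .6392 -.2017 .0555 1.677 10
python3 - <<'E'
from h import *
b=get_image("side")
cv2.imwrite("pics/z6.png",cv2.resize(b["color"][150:250,305:405],(600,600),interpolation=2))
E
```

```text
time: 8.1
position: [0.6339, -0.2027, 0.0558]
eef_rot: [-3.138, -0.002, 1.674]
ft_force: [0.7, -0.1, -1.3]
grip_width: 0.0127
pos [ 633.9 -202.7   55.8] rot [-3.1381e+00 -2.2000e-03  1.6740e+00] D [ 5.3  1.  -0.3] w [-0.003 -0.002 -0.003] rows 1 F [ 0.7 -0.1 -1.3] gw 0.0127 t 8.1
[-0.003, -0.002, -0.003] [0.4, 5.4, 0.2]
```

View pics/z6.png

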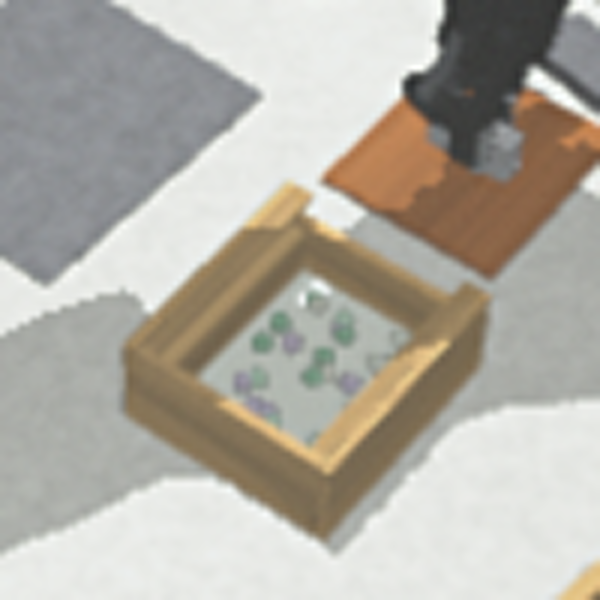

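```bash
python3 -m creep '[[[-0.002,-0.002,-0.002],[0,6,-10],-1],[[0,0,0],[0,0,-22],-1],[[0,0,0],[0,0,-24],-1],[[0,0,0],[8,0,-10],-1],[[0,0,0],[14,0,-3],-1]]'; python3 plan.py .53 .0105 .11 1.636 25
```

```text
time: 8.57
position: [0.6351, -0.183, 0.127]
eef_rot: [-3.135, 0.001, 1.671]
ft_force: [0.0, -0.3, -0.9]
grip_width: 0.0127
pos [ 635.1 -183.   127. ] rot [-3.1353e+00  1.1000e-03  1.6712e+00] D [-105.1  193.5  -17. ] w [-0.006  0.001  0.035] rows 9 F [ 0.  -0.3 -0.9] gw 0.0127 t 8.5667
[-0.001, 0.0, 0.004] [22.6, -9.4, 1.9]
[-0.001, 0.0, 0.004] [22.5, -9.5, 1.9]
[-0.001, 0.0, 0.004] [22.5, -9.6, 1.9]
[-0.001, 0.0, 0.004] [22.5, -9.7, 1.9]
[-0.001, 0.0, 0.004] [22.4, -9.8, 1.9]
```

```bash
python3 -m creep '[[[-0.002,0,0.005],[22,-9,1],-1],[[-0.002,0,0.005],[24,-10,1],-1],[[-0.001,0,0.004],[24,-10,1],-1],[[0,0,0.004],[22,-10,1],-1],[[0,0,0.004],[18,-8,1],-1]]'; python3 plan.py .53 .0105 .11 1.636 25
```

```text
time: 8.98
position: [0.5743, -0.07, 0.1222]
eef_rot: [3.14, 0.0, 1.647]
ft_force: [1.1, -0.3, -2.0]
grip_width: 0.013
pos [574.3 -70.  122.2] rot [3.1400e+00 3.0000e-04 1.6471e+00] D [-44.3  80.5 -12.2] w [0.002 0.    0.011] rows 4 F [ 1.1 -0.3 -2. ] gw 0.013 t 8.9833
[0.0, 0.0, 0.003] [20.9, -9.5, 3.0]
[0.0, 0.0, 0.003] [20.9, -9.6, 3.0]
[0.0, 0.0, 0.003] [20.9, -9.6, 3.0]
[0.0, 0.0, 0.003] [20.8, -9.7, 3.1]
```

```bash
python3 -m creep '[[[0,0,0.003],[20,-10,5],-1],[[0,0,0.003],[20,-10,10],-1],[[0,0,0.003],[16,-8,10],-1],[[0,0,0],[5,-2,8],-1],[[0,0,0],[0,0,4],-1]]'; python3 plan.py .53 .0105 .03 1.636 15
```

```text
time: 9.4
position: [0.5312, 0.0025, 0.0832]
eef_rot: [-3.14, -0.005, 1.647]
ft_force: [-0.6, -0.6, -0.9]
grip_width: 0.0129
pos [531.2   2.5  83.2] rot [-3.1396 -0.0055  1.6472] D [ -1.2   8.  -53.2] w [-0.002 -0.005  0.011] rows 4 F [-0.6 -0.6 -0.9] gw 0.0129 t 9.4
[-0.0, -0.001, 0.003] [1.9, -0.1, 13.3]
[-0.0, -0.001, 0.003] [2.0, -0.1, 13.3]
[-0.0, -0.001, 0.003] [2.0, -0.1, 13.3]
[-0.0, -0.001, 0.003] [2.0, -0.2, 13.3]
```

```bash
python3 -m creep '[[[-0.001,-0.003,0.006],[3,0,14],-1],[[0,-0.002,0.005],[3,0,13],-1],[[0,0,0],[1,0,10],-1],[[0,0,0],[0,0,4],-1],[[0,0,0],[0,0,1],-1]]'; python3 plan.py .53 .0105 .0145 1.636 3
python3 - <<'E'
from h import *
b=get_image("side");a=get_image("top")
cv2.imwrite("pics/z7.png",np.hstack([cv2.resize(a["color"][120:220,220:320],(400,400),interpolation=2),cv2.resize(b["color"][120:220,265:365],(400,400),interpolation=2)]))
E
```

```text
time: 9.82
position: [0.5311, 0.0086, 0.0387]
eef_rot: [-3.141, 0.001, 1.636]
ft_force: [-0.9, 0.0, -0.5]
grip_width: 0.0129
pos [531.1   8.6  38.7] rot [-3.1414e+00  1.0000e-03  1.6363e+00] D [ -1.1   1.9 -24.2] w [-0.     0.001  0.   ] rows 9 F [-0.9  0.  -0.5] gw 0.0129 t 9.8167
[-0.0, 0.0, 0.0] [0.2, -0.1, 2.7]
[-0.0, 0.0, 0.0] [0.2, -0.1, 2.7]
[-0.0, 0.0, 0.0] [0.2, -0.1, 2.7]
[-0.0, 0.0, 0.0] [0.2, -0.1, 2.7]
[-0.0, 0.0, 0.0] [0.2, -0.1, 2.7]
```

View pics/z7.png

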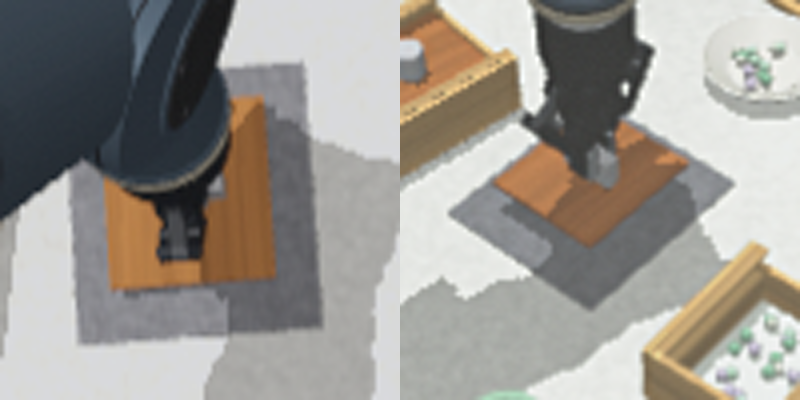

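Run:
```python
from h import *
np.set_printoptions(precision=4,suppress=True)
a=get_image("top");b=get_image("side")
P=[atz(a,(220+u/4,120+v/4),.033)[:2] for u,v in((112,290),(275,275),(263,96))]; print(np.array(P),(P[0]+P[2])/2)
P=[atz(a,(220+u/4,120+v/4),.004)[:2] for u,v in((80,343),(322,325),(302,62))]; print("pad",np.array(P),(P[0]+P[2])/2)
P=[atz(b,(265+u/4,120+v/4),.033)[:2] for u,v in((95,184),(191,245),(290,163))]; print(np.array(P),(P[0]+P[2])/2)
P=[atz(b,(265+u/4,120+v/4),.004)[:2] for u,v in((48,213),(190,310),(335,185))]; print("pad",np.array(P),(P[0]+P[2])/2)
```

```text
[[ 0.4661  0.0577]
 [ 0.4745 -0.0462]
 [ 0.5923 -0.0387]] [0.5292 0.0095]
pad [[ 0.436   0.0827]
 [ 0.446  -0.0749]
 [ 0.6233 -0.0628]] [0.5297 0.0099]
[[ 0.469   0.056 ]
 [ 0.4771 -0.0472]
 [ 0.5953 -0.0411]] [0.5321 0.0074]
pad [[ 0.437   0.0817]
 [ 0.4466 -0.076 ]
 [ 0.6234 -0.0661]] [0.5302 0.0078]
```

```bash
python3 -m creep '[[[0,0,0],[0,-0.5,7],-1],[[0,0,0],[0,0,6],-1],[[0,0,0],[0,0,3],-1],[[0,0,0],[0,0,1],-1],[[0,0,0],[0,0,0.5],-1]]'; python3 plan.py .5305 .0095 .0145 1.636 3
```

```text
time: 10.43
position: [0.5323, 0.0081, 0.0222]
eef_rot: [3.137, 0.001, 1.636]
ft_force: [0.3, -0.2, -1.7]
grip_width: 0.0128
pos [532.3   8.1  22.2] rot [3.1371e+00 7.0000e-04 1.6356e+00] D [-1.8  1.4 -7.7] w [ 0.005  0.001 -0.   ] rows 3 F [ 0.3 -0.2 -1.7] gw 0.0128 t 10.4333
[0.002, 0.0, -0.0] [0.5, -0.6, 2.5]
[0.002, 0.0, -0.0] [0.5, -0.6, 2.5]
[0.002, 0.0, -0.0] [0.5, -0.6, 2.5]
```

```bash
python3 -m creep '[[[0.002,0,0],[0.5,-0.8,2],-1],[[0.002,0,0],[0.5,-0.8,2],-1],[[0.001,0,0],[0.3,-0.2,1.2],-1],[[0,0,0],[0,0,0.6],-1],[[0,0,0],[0,0,0],-1]]'; python3 plan.py .5305 .0095 .0145 1.636 3
```

```text
time: 10.85
position: [0.5302, 0.0095, 0.0156]
eef_rot: [-3.14, 0.001, 1.636]
ft_force: [1.4, -0.8, -1.5]
grip_width: 0.0131
pos [530.2   9.5  15.6] rot [-3.1403e+00  7.0000e-04  1.6356e+00] D [ 0.3 -0.  -1.1] w [-0.001  0.001 -0.   ] rows 1 F [ 1.4 -0.8 -1.5] gw 0.0131 t 10.85
[-0.001, 0.001, -0.0] [-0.0, 0.3, 1.1]
```

```bash
python3 -m creep '[[[-0.001,0,0],[0,0,0.7],-1],[[0,0,0],[0,0,0.5],-1],[[0,0,0],[0,0,0.4],-1],[[0,0,0],[0,0,0.4],-1],[[0,0,0],[0,0,0],-1]]'; python3 plan.py .5305 .0095 .0145 1.636 3
```

```text
time: 11.27
position: [0.5304, 0.0095, 0.0146]
eef_rot: [3.141, 0.0, 1.636]
ft_force: [-0.2, -0.2, -2.0]
grip_width: 0.0129
pos [530.4   9.5  14.6] rot [3.1407e+00 2.0000e-04 1.6356e+00] D [ 0.1 -0.  -0.1] w [ 0.001  0.    -0.   ] rows 1 F [-0.2 -0.2 -2. ] gw 0.0129 t 11.2667
[0.001, 0.0, -0.0] [-0.0, 0.1, 0.1]
```

```bash
python3 -m creep '[[[0,0,0],[0,0,0.4],-1],[[0,0,0],[0,0,0.4],-1],[[0,0,0],[0,0,0.4],-1],[[0,0,0],[0,0,0.2],-1],[[0,0,0],[0,0,0],-1]]'; python3 plan.py .5305 .0095 .0145 1.636 3
```

```text
time: 11.68
position: [0.5305, 0.0095, 0.0144]
eef_rot: [3.14, -0.001, 1.635]
ft_force: [-1.5, -0.7, -0.7]
grip_width: 0.013
pos [530.5   9.5  14.4] rot [ 3.1395e+00 -7.0000e-04  1.6353e+00] D [-0.  -0.   0.1] w [ 0.002 -0.001 -0.001] rows 1 F [-1.5 -0.7 -0.7] gw 0.013 t 11.6833
[0.002, -0.001, -0.001] [-0.0, -0.1, -0.1]
```

```bash
python3 -m creep '[[[0,0,0],[0,0,1],-1],[[0,0,0],[0,0,1],-1],[[0,0,0],[0,0,1],-1],[[0,0,0],[0,0,1],-1],[[0,0,0],[0,0,1],-1]]'; python3 plan.py .5305 .0095 .0145 1.636 3
python3 - <<'E'
from h import *
b=get_image("side")
cv2.imwrite("pics/z8.png",cv2.resize(b["color"][120:220,265:365],(600,600),interpolation=2))
E
```

```text
time: 12.1
position: [0.5306, 0.0096, 0.0143]
eef_rot: [3.137, -0.004, 1.634]
ft_force: [-5.3, 0.4, 18.6]
grip_width: 0.0128
pos [530.6   9.6  14.3] rot [ 3.1366 -0.004   1.6343] D [-0.1 -0.1  0.2] w [ 0.005 -0.004 -0.002] rows 1 F [-5.3  0.4 18.6] gw 0.0128 t 12.1
[0.005, -0.004, -0.002] [-0.1, -0.1, -0.2]
```

View pics/z8.png

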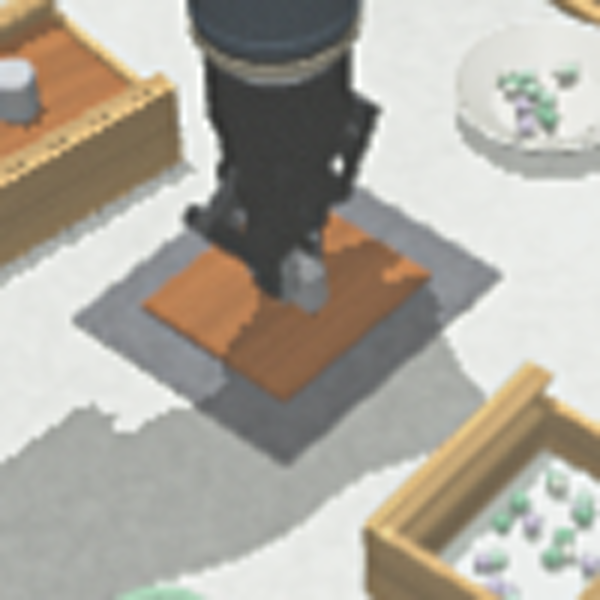

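```bash
python3 -m creep '[[[0,0,0],[0,0,0],-1],[[0,0,0],[0,0,0],-1],[[0,0,0],[0,0,0],-0.6],[[0,0,0],[0,0,0],-0.2],[[0,0,0],[0,0,0],0.1]]'; python3 plan.py .5305 .0095 .0145 1.636 3;  python3 -m creep '[[[0,0,0],[0,0,0],0.1],[[0,0,0],[0,0,-3],0.1],[[0,0,0],[0,0,-6],0.1],[[0,0,0],[0,0,-12],0.1],[[0,0,0],[0,0,-20],0.1]]'; python3 -m creep '[[[0,0,0],[0,0,-30],0.1],[[0,0,0],[0,0,-35],0.1],[[0,0,0],[0,0,-35],0.1],[[0,0,0],[0,0,-20],0.1],[[0,0,0],[0,0,0],0.1]]'
```

```text
time: 12.57
position: [0.531, 0.0094, 0.0146]
eef_rot: [3.136, -0.004, 1.634]
ft_force: [-0.1, 0.1, -0.8]
grip_width: 0.0404
pos [531.    9.4  14.6] rot [ 3.1356 -0.0039  1.6342] D [-0.5  0.1 -0.1] w [ 0.006 -0.004 -0.002] rows 1 F [-0.1  0.1 -0.8] gw 0.0404 t 12.5667
[0.006, -0.004, -0.002] [0.1, -0.5, 0.0]
time: 12.98
position: [0.5287, 0.0092, 0.0541]
eef_rot: [-3.141, -0.004, 1.634]
ft_force: [0.3, 1.7, 0.4]
grip_width: 0.0472
time: 13.4
position: [0.5284, 0.0074, 0.184]
eef_rot: [3.141, -0.003, 1.632]
ft_force: [0.9, -0.3, -0.8]
grip_width: 0.047
```

Move the arm aside (up and towards -y) for a clear overhead view.

```bash
python3 -m creep '[[[0,0,0],[-20,0,-20],0.1],[[0,0,0],[-38,0,-10],0.1],[[0,0,0],[-40,0,0],0.1],[[0,0,0],[-40,0,0],0.1],[[0,0,0],[-40,0,0],0.1]]';python3 -m creep '[[[0,0,0],[-40,0,0],0.1],[[0,0,0],[-40,0,0],0.1],[[0,0,0],[-30,0,0],0.1],[[0,0,0],[-10,0,0],0.1],[[0,0,0],[0,0,0],0.1]]'
python3 - <<'E'
from h import *
np.set_printoptions(precision=4,suppress=True)
b=get_image("side");a=get_image("top")
cv2.imwrite("pics/z9.png",np.hstack([cv2.resize(a["color"][120:220,220:320],(400,400),interpolation=2),cv2.resize(b["color"][120:220,265:365],(400,400),interpolation=2)]))
cv2.imwrite("pics/f.png",a["color"])
for c,im in(("top",a),("side",b)):
    for t,z in(("lid_bar",.004),("lid_knob",.034)):
        for d in tip_of(c,t): print(c,t,round(d["p"],2),atz(im,d["xy"],z))
    for d in trace(c,"lid_bar")[:3]:
        k,_=cv2.findContours(d["region"].astype(np.uint8),0,1); k=max(k,key=cv2.contourArea)[:,0,:]
        print(c,d["p"],cv2.minAreaRect(np.array([atz(im,p*1.,.009)[:2]*1000 for p in k],np.float32)))
E
```

```text
time: 13.82
position: [0.5418, -0.1638, 0.216]
eef_rot: [3.138, -0.009, 1.652]
ft_force: [1.0, 0.6, 0.2]
grip_width: 0.0468
time: 14.23
position: [0.5474, -0.2988, 0.2141]
eef_rot: [3.14, -0.005, 1.642]
ft_force: [0.7, 0.8, -0.4]
grip_width: 0.0465
top lid_bar 0.91 [ 0.3422 -0.5203  0.004 ]
top 0.79 ((337.713134765625, -516.0765380859375), (108.83850860595703, 122.32490539550781), 37.10820388793945)
top 0.44 ((578.5390625, 56.67959976196289), (15.054032325744629, 26.309921264648438), 34.12813949584961)
side lid_bar 0.84 [ 0.332  -0.5212  0.004 ]
side lid_knob 0.72 [0.5059 0.2067 0.034 ]
side 0.83 ((335.058349609375, -517.6842041015625), (111.87359619140625, 121.53953552246094), 37.16596603393555)
side 0.59 ((531.2578125, 10.713287353515625), (123.59654235839844, 108.65602111816406), 4.1139235496521)
```

View pics/z9.png

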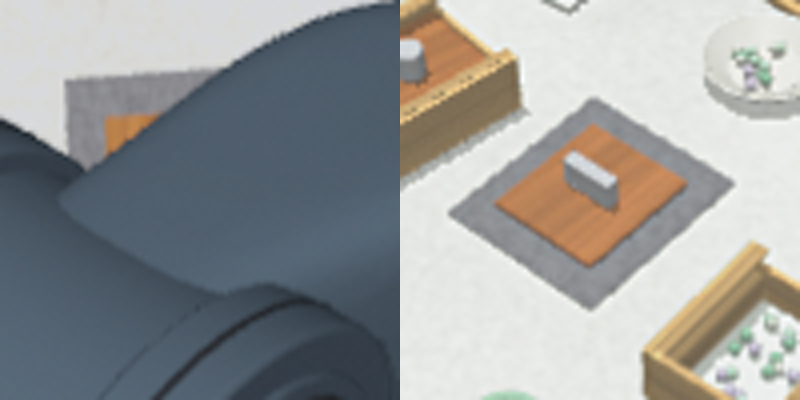

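View pics/f.png

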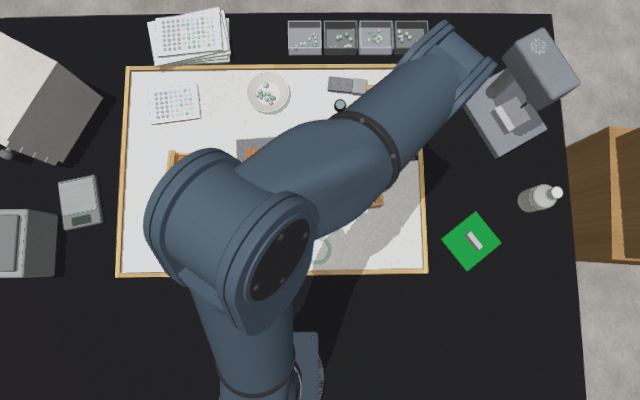

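```bash
python3 -m creep '[[[0,0,0],[0,0,0],0.1],[[0,0,0],[0,0,0],0.1],[[0,0,0],[0,0,0],0.1],[[0,0,0],[0,0,0],0.1],[[0,0,0],[0,0,0],0.1]]'; python3 -c "
from rig import ticket;print(ticket.hand_in())"
```

```text
time: 15.05
position: [0.55, -0.2911, 0.2151]
eef_rot: [3.138, -0.007, 1.653]
ft_force: [0.4, 0.5, 0.2]
grip_width: 0.0468
the job is handed in; nothing more can be done
None
```

The bar-grip lid is out of its box and lying flat, grip up, in the middle of the grey pad; I handed the job in at about 15 s of the 42 s allowed.

- **Moves:** I gripped the bar, raised the lid about 11 mm and slid it about 145 mm out over the lip. I lowered it onto the pad until it touched, pressing at about 19 N. I then let go and backed the arm away.
- **Lid on the pad:** The last side-camera measurement put the lid at (0.531, 0.011) and turned 4.1°. The pad centre is at (0.530, 0.011) and the pad is turned 3.7°.
- **Knob lid:** I did not touch it. The last side view still places it at its box.
- **Not confirmed from above:** The arm hid the pad from the top camera in the last picture, so the final position rests on the side view alone. In that picture, the top-camera network found only the green look-alike clearly, plus a weak partial hit (0.44) that I ignored.

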